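# Press the carrier down and slide it under the drag spring

### The job

Press the aluminium carrier down hard on its thumb pad with the fingertips until the sprung platform under it is flush with the track, and, keeping it pressed down, slide it along the track under the bridge and the leaf spring until its nose is home against the end stop. Then let go and draw back, so that the platform springs up behind the carrier and the leaf spring stays resting on it. Only press and push the carrier: do not lift it, do not touch the leaf spring with the fingers, and leave the things standing around where they are.

Things in the scene. Friction and masses are not known exactly. Their poses are not given: they have to be found in the camera images.
- fixture: Feed fixture fixed on the table, 319 x 96 mm. Origin on the table, on the track's centre line under the middle of the bridge; x = feed direction (platform to end stop), z up. Above the table: track floor 14 mm, tops of the two rails 29 mm (56 mm apart inside). Bridge over x -8 to +8 mm, underside at 36 mm, top 46 mm (screw heads to 52). Low rear wall at x = -205 mm.
- carrier: Loose aluminium carrier plate, 160 (x, along the feed) x 54 x 18 mm, 0.3 kg, on the sprung platform. Origin at the centre of its underside, nose at x = +80 mm, tail -80 mm. As found its underside is 24 mm above the table and its raised nose butts on the bridge; pressed to the track floor (14 mm) it passes. Home, its origin is at x = +10 mm of the fixture. Low friction on the track (about 0.3).
- thumb_pad (a point): Middle of the carrier's flat thumb pad (fine grip lines) on its top face, where to press; axes as the carrier's, 62 mm behind its origin. The pad ends 18 mm behind it at the tail and 16 mm ahead of it at the upright back face of a thumb rib, 50 mm wide and 10 mm high, against which to push. The rib's crest is 8 mm thick, its front slopes down over 18 mm.
- end_stop (a point): Foot of the end stop's face, on the track's centre line at floor height (14 mm above the table), 90 mm ahead of the fixture's origin; axes as the fixture's. The carrier's nose touches it when home; the stop is 18 mm high. Tall machines stand close to the left of the fixture's platform end and beyond it: a gripper is slimmest there with its long side along the feed. Come in from high up.
- platform (a joint): How far the sprung loading platform (x -203 to -74 mm in the fixture's frame) is pressed down, in m: 0 = raised, 0.010 = flush with the track floor. Spring 10 N raised, 15 N flush; with the carrier on it about 11 to 12 N of pressing takes it down. At home the carrier's tail has cleared its edge by 4 mm and it springs up.
- leaf (a joint): Angle of the leaf spring in rad: 0 = at rest, larger = tip lifted. A steel strip 24 mm wide from the bridge's top, sloping down along the feed to a turned-up tip; its lowest line is at x = +62 mm in the fixture's frame, 27 mm above the table at rest. The pressed carrier (top at 32 mm) lifts it 5 mm, about 0.09 rad, against about 5 N.
- spare_die: Bystander: steel die block with two bores, 28 x 60 x 18 mm, on the table beside the fixture. Origin at the centre of its underside.
- capacitor_1: Bystander: large dark capacitor standing beside the fixture, diameter 25 mm, 46 mm tall. Origin at the centre of its underside.
- step_gauge: Bystander: light stepped gauge block, 26 x 68 x 24 mm, beside the fixture. Origin at the centre of its underside.
- clamp_knob: Bystander: black clamping knob with upright stud, 36 mm across, 38 mm tall, beside the fixture. Origin at the centre of its underside.
- capacitor_2: Bystander: large dark capacitor standing beside the fixture's infeed, diameter 25 mm, 43 mm tall. Origin at the centre of its underside.

How it is judged:
On the way, in this order (a step that is already met when the one before it is completed fails the run):
1. the carrier is pressed down by the fingers, platform flush, before its nose goes under the bridge (value of joint platform above 0.008 m and contact force between the fingers and carrier above 4 N and x of carrier in the frame of fixture below -0.084 m), for 0.1 s.
2. the carrier's nose passes under the leaf spring and lifts it while the fingers still press the carrier down flat (value of joint leaf above 0.04 rad and value of joint platform above 0.0075 m and contact force between the fingers and carrier above 4 N and x of carrier in the frame of fixture between -0.025 and 0.002 m), for 0.1 s.
At the end, for the whole second after the job is handed in: The carrier lies flat on the track floor, straight, its nose within 4.5 mm of the end stop, under the lifted leaf spring (over 0.04 rad), the platform has sprung up behind it (within 2 mm of raised) and all is at rest (x of carrier in the frame of fixture above 0.0055 m and z of carrier in the frame of fixture between 0.012 and 0.0165 m and angle between the x axis of carrier and the x axis of fixture, either way round below 0.06 rad and value of joint leaf above 0.04 rad and value of joint platform below 0.002 m and linear speed of carrier below 0.01 m/s); the robot touches nothing.
It fails at once if the carrier is lifted or tipped out of the track (z of carrier in the frame of fixture above 0.03 m or angle between carrier's own z axis and vertical above 0.2 rad).
It fails at once if the fingers touch the leaf spring (contact force between the fingers and leaf above 1 N).
It fails at once if a bystander is moved by more than 20 mm (distance of any of spare_die, capacitor_1, step_gauge, clamp_knob, capacitor_2 from where it was at the start of the episode above 0.02 m).
It also fails if it takes over 46 s, if anything falls off the work surface, if the arm or the gripper's body presses on something with over 40 N, if the wrist force passes 120 N, or if a joint passes its speed limit or range.

### The arm

A 6-joint arm with a two-finger parallel gripper is mounted at the origin on the work surface; the furniture and walls round the work are solid. World frame = base frame: x ahead of the robot, y to its left, z up, the work surface at z = 0. Lengths are in m, angles in rad, forces in N, time in s.
With the tool pointing down it reaches from about 0.2 to 0.875 m from the base axis. Payload 3.4 kg.
Tool frame: the origin (TCP) lies between the finger pads; the fingertips stand 25 mm ahead of it and the grasp point (between the pads) lies 6 mm ahead of it (r.nose_length is the z of the fingertips in the tool frame, in m); z points along the fingers, y is the line along which they close (so a half turn about z gives the same grasp; the last joint's range is limited). The gripper opens to 94 mm and grips with 3 to 60 N. Pads are 16 mm wide; open, the fingers measure 119 mm over their backs; the gripper's body (75 mm by 177 mm) begins 78 mm behind the grasp point.
Start: joints at [-1.33, 0.276, 1.505, -0, 1.361, -0.121], TCP at [0.204, -0.538, 0.23] pointing down, gripper open.
Joint ranges: [-2.89, 2.89], [-0.75, 2.08], [0.22, 2.7], [-1.18, 4.32], [0.11, 2.71], [-2.7, 2.7]. Speed limits (rad/s): [2.57, 2.57, 3.14, 3.14, 3.14, 3.14].

### API

Orientations are given as a unit quaternion [w, x, y, z].
In Python, from plant import r, gripper_to, inverse_kinematics, vision, models, telemetry gives the robot as it stands. Calls block until the motion is done:
- r.move_to(position, orientation): joint-space move of the TCP to a pose.
- r.move_l(position, rot=None, vel=0.15, guard=None): straight line of the TCP; rot=None keeps the orientation; vel is the mean speed in m/s. With guard (N) it stops when the force on the tool has changed by that much, and returns True; else False.
- r.movej(angles): joint-space move.
- gripper_to(opening, f_grip=None): finger opening in m; f_grip is the grip in N (None keeps the last); returns when the fingers have stopped.
- r.hold(seconds).
- inverse_kinematics(position, orientation): joint angles nearest the present ones, or None.
- vision.snapshot(name): name is "side" or "top" or "wrist"; returns the picture (420x560x3 uint8, red, green, blue); there is no depth.
- vision.get_calibration(name): a dict with "fx", "fy", "cx", "cy" (pixels), "position" and "orientation" of the camera in the world. Camera axes: x right, y down, z forward; pixel columns grow to the right and rows downward; lengths in m; the calibration is good to about 2 mm. The wrist camera is an equidistant fisheye: a pixel r from the principal point sees the ray r / f radians off the axis. A picture is of the moment at which its call begins: read the wrist's pose just before it. get_calibration takes no time and is no camera call; for the wrist camera it gives the pose at the moment of the call.
A pose or a line that the arm cannot do raises r.PlanningError and nothing moves.
- r.sign_off(): hands the job in; it is judged then, once.
Trained networks look in the newest picture that a camera, given by its name, has taken for a name from the list of things; names that differ only in an ending like _2 or _b are one class to them, and where a whole thing is asked for, a point or a joint stands for the part that bears it (a point fixed in the world has none). Each returns a list of dicts, best first, with "score" (0 to 1); they miss things now and then, are a little off and sometimes report something else, mostly with a low value. They report only what shows in the picture. A call takes as long as a camera call.
- models.boxes_of(thing, camera): "at" ([x, y, z] in m, in world coordinates, good to about 4 mm: the middle of the surface that is visible of it).
- models.regions_of(thing, camera): "pixels" (420x560 bool, what is visible of it).
- models.mark_of(thing, camera): "at" ([x, y, z] in m, in world coordinates, good to about 4 mm: a listed point, or the origin of a listed thing).
Readings, each from a call of its own:
- telemetry.current_t(): time.
- telemetry.current_joints(): joint angles.
- telemetry.current_dq(): joint speeds.
- telemetry.current_joint_efforts(): joint torques, N m.
- telemetry.current_ee_pos(): TCP position.
- telemetry.current_tool_rot(): TCP orientation.
- telemetry.current_wrist_force(): force on the tool from outside, world axes, zero at the start.
- telemetry.current_torque(): the same for the moment, N m.
- telemetry.current_opening(): finger opening in m.
- telemetry.current_finger_force(): force on a finger pad.
Only numpy, scipy, OpenCV 4.12 (cv2) and the standard library are available. Lean on these libraries where they do the work, as an engineer would, in place of code of your own. Each camera call takes 0.05 s, during which the arm holds its last target. There are 200 camera calls.

## Working session

There is one attempt and no reset: what is moved stays moved. The work goes in short steps, each a Python script; the robot and the scene stay as the last script left them, time stands still between calls to the robot, and variables do not carry over. Pictures are saved under pics/ and viewed, at most 10 in all, crops included, and the job is handed in when it is done.

```bash
mkdir -p pics; ls
python3 - <<'E'
from plant import r, vision, models, telemetry
import cv2, numpy as np
for c in ("top","side"):
    im=vision.snapshot(c); cv2.imwrite(f"pics/{c}0.png",im[:,:,::-1])
    k=vision.get_calibration(c); print(c,np.round(k["position"],3),np.round(k["orientation"],3),k["fx"])
    for n in ("fixture","carrier","thumb_pad","end_stop","spare_die","capacitor_1","step_gauge","clamp_knob"):
        print(n,[(np.round(d["at"],3).tolist(),round(d["score"],2)) for d in models.mark_of(n,c)][:3])
print(telemetry.current_t(),r.nose_length,telemetry.current_tool_rot())
E
```

```text
pics
top [ 0.354 -0.223  0.885] [ 0.047 -0.7    0.711 -0.055] 452.18711169820295
fixture [([0.487, -0.307, -0.001], 0.92)]
carrier [([0.464, -0.212, 0.024], 0.56)]
thumb_pad [([0.45, -0.149, 0.042], 0.73)]
end_stop [([0.508, -0.389, 0.012], 0.78)]
spare_die [([0.415, -0.353, 0.003], 0.93)]
capacitor_1 [([0.566, -0.241, 0.003], 0.67), ([0.381, -0.187, 0.005], 0.62)]
step_gauge [([0.566, -0.331, 0.003], 0.74)]
clamp_knob [([0.565, -0.243, 0.0], 0.56), ([0.388, -0.272, -0.004], 0.55)]
side [ 0.491 -0.98   0.514] [-0.486  0.874 -0.001  0.   ] 505.5379752347521
fixture [([0.491, -0.305, 0.0], 0.7)]
carrier [([0.465, -0.202, 0.023], 0.77)]
thumb_pad [([0.452, -0.149, 0.037], 0.61)]
end_stop [([0.508, -0.392, 0.016], 0.93)]
spare_die [([0.413, -0.353, -0.002], 0.81), ([0.564, -0.331, 0.002], 0.54)]
capacitor_1 [([0.566, -0.236, -0.0], 0.87), ([0.378, -0.191, 0.002], 0.64), ([0.388, -0.269, -0.001], 0.24)]
step_gauge [([0.566, -0.336, 0.003], 0.87), ([0.508, -0.392, 0.013], 0.48)]
clamp_knob [([0.386, -0.269, 0.002], 0.51), ([0.377, -0.19, 0.004], 0.18)]
0.9 0.025 [ 6.22789510e-05  9.83682858e-01  1.79911176e-01 -6.56659911e-06]
```

View pics/top0.png

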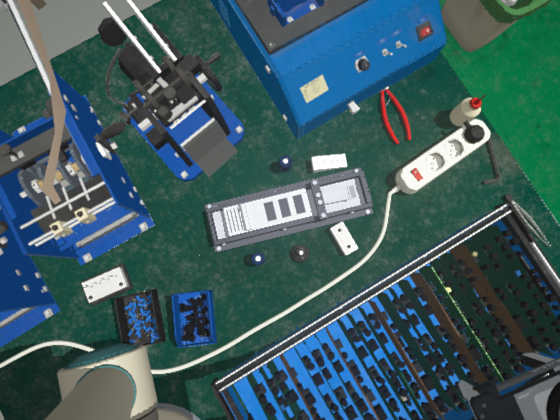

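View pics/side0.png

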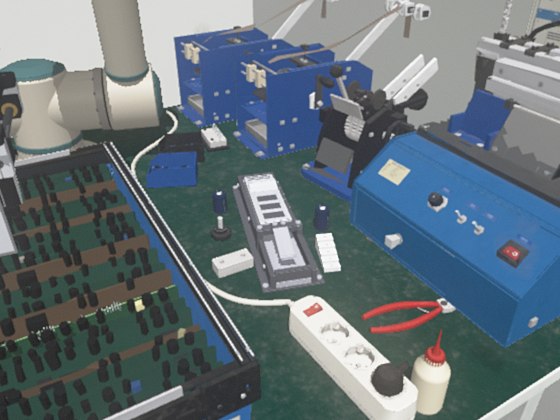

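The top and side views agree. The fixture spans roughly (228,225) to (350,190) in the top view, feeding right (world −y, slightly +x), with the pad at about (232,220). The black machine at (190,140) and the blue unit at (100,200) stand near the platform end. Next I'll fit the feed line, go high over the pad and take a closer look with the wrist camera.

```bash
cat > h.py <<'E'
import numpy as np
from scipy.spatial.transform import Rotation as R
def fit(ps, ss):
    # line through points with known stations along feed: p = o + s*u
    ps=np.array(ps)[:,:2]; z=ps@[1,1j]; s=np.array(ss); c=(s-s.mean())
    th=np.angle((c*(z-z.mean())).sum()); u=np.array([np.cos(th),np.sin(th)])
    o=ps.mean(0)-s.mean()*u
    n=np.array([-u[1],u[0]])
    return th,o,u,[(round(float((p-o)@u-t)*1e3,1),round(float((p-o)@n)*1e3,1)) for p,t in zip(ps,s)]
def quat(th): # z down, y along feed
    y=np.array([np.cos(th),np.sin(th),0]); z=np.array([0,0,-1.]); x=np.cross(y,z)
    q=R.from_matrix(np.c_[x,y,z]).as_quat(); return q[[3,0,1,2]]
E
python3 - <<'E'
from h import *
from plant import r, gripper_to, vision, models, telemetry, inverse_kinematics
import cv2
th,o,u,res=fit([[.487,-.307],[.491,-.305],[.464,-.212],[.465,-.202],[.45,-.149],[.452,-.149],[.508,-.389],[.508,-.392]],[0,0,-.088,-.088,-.15,-.15,.09,.09])
print(np.degrees(th),o,res)
p=o-.152*u
q=quat(th)
gripper_to(0.0,20)
r.move_to([*(o-.10*u),.30],q)
r.move_l([*p,.20],vel=.2)
im=vision.snapshot("wrist"); cv2.imwrite("pics/w1.png",im[:,:,::-1])
for n in ("fixture","carrier","thumb_pad","end_stop"):
    print(n,[(np.round(d["at"],4).tolist(),round(d["score"],2)) for d in models.mark_of(n,"wrist")][:2])
print(telemetry.current_t(),telemetry.current_ee_pos(),telemetry.current_opening(),telemetry.current_wrist_force())
E
```

```text
-76.64763903741806 [ 0.48666974 -0.29912482] [(7.7, -1.5), (6.7, 2.9), (-2.0, -1.9), (-11.5, 1.3), (-4.5, -1.0), (-4.1, 0.9), (2.4, -0.0), (5.3, -0.7)]
fixture [([0.4862, -0.3046, 0.0018], 0.69)]
carrier [([0.4632, -0.2086, 0.0249], 0.89), ([0.4856, -0.3052, -0.0016], 0.19)]
thumb_pad [([0.4564, -0.1476, 0.0374], 0.57)]
end_stop [([0.5104, -0.3907, 0.014], 0.97)]
4.8667 [ 0.45228738 -0.15200794  0.20091796] 0.000615810576213385 [-0.00433375  0.59820858 -0.43450565]
```

View pics/w1.png

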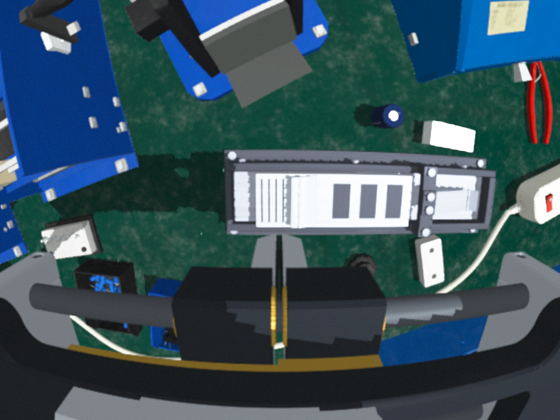

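The wrist view shows the carrier from about (255,200) to (412,200), grip lines at columns 257–287, the rib at about 290–305 and the bridge at column ~427. I'll overlay the predicted edges on an enlarged crop to fix the rib position.

Run:
```python
from h import *
from plant import vision
import cv2
k=vision.get_calibration("wrist"); q=k["orientation"]; Rc=R.from_quat([q[1],q[2],q[3],q[0]]).as_matrix()
def proj(p):
    v=Rc.T@(np.array(p)-k["position"]); t=np.arctan2(np.hypot(v[0],v[1]),v[2]); f=t/np.hypot(v[0],v[1])
    return np.array([k["cx"]+k["fx"]*f*v[0],k["cy"]+k["fy"]*f*v[1]])
# fixture from stop+fixture marks, both views + wrist
th,o,u,res=fit([[.487,-.307],[.491,-.305],[.4862,-.3046],[.508,-.389],[.508,-.392],[.5104,-.3907]],[0,0,0,.09,.09,.09])
th2,o2,u2,res2=fit([[.464,-.212],[.465,-.202],[.4632,-.2086],[.45,-.149],[.452,-.149],[.4564,-.1476]],[0,0,0,-.062,-.062,-.062])
print(np.degrees(th),o,res); print(np.degrees(th2),o2,res2); 
th=np.radians(-76.6);u=np.array([np.cos(th),np.sin(th)]);n=np.array([-u[1],u[0]])
print("carrier s",(o2-o)@u,(o2-o)@n)
im=cv2.imread("pics/w1.png"); S=4; x0,y0=215,135
big=cv2.resize(im[y0:y0+115,x0:x0+200],None,fx=S,fy=S,interpolation=cv2.INTER_CUBIC)
def seg(o,s,z,w,c):
    a,b=[tuple(int(v) for v in (proj([*(o+s*u+t*n),z])-[x0-.5,y0-.5])*S) for t in (-w,w)]; cv2.line(big,a,b,c,1)
seg(o2,-.080,.042,.027,(0,0,255));seg(o2,-.046,.042,.025,(0,255,255));seg(o2,-.046,.052,.025,(0,255,0));seg(o2,-.038,.052,.025,(0,255,0));seg(o2,.08,.042,.027,(0,0,255))
seg(o,-.008,.046,.03,(255,0,255));seg(o,-.205,.02,.028,(255,0,0))
cv2.imwrite("pics/w1z.png",big)
```

```text
-76.29717546463999 [ 0.48777346 -0.30433082] [(2.4, -1.4), (1.4, 3.0), (-0.1, -1.6), (-2.9, -0.4), (-0.0, -1.1), (-0.7, 1.5)]
-79.18892979569016 [ 0.46424804 -0.20848312] [(3.4, -0.9), (-6.2, 2.0), (-0.1, -1.1), (0.9, -2.8), (1.3, -0.9), (0.7, 3.7)]
carrier s -0.09869029809591488 -0.0006724615573994746
```

View pics/w1z.png

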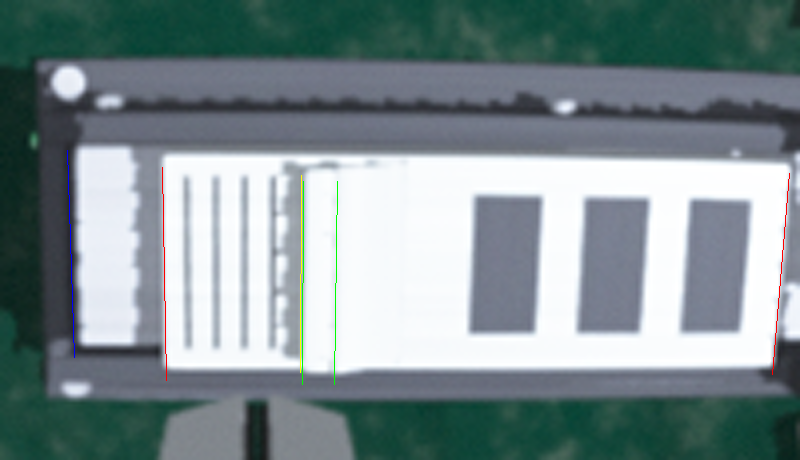

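The overlay fits along the feed: predicted tail, rib and nose edges land on the visible ones at crop columns 163, 302 and 785. Sideways the carrier sits about 2–3 mm further to +n. I'm pressing now.

```bash
cat >> h.py <<'E'
th=np.radians(-76.5);u=np.array([np.cos(th),np.sin(th)]);n=np.array([-u[1],u[0]])
o2=np.array([.46425,-.20848])+.002*n   # carrier origin as found
E
python3 - <<'E'
from h import *
from plant import r, gripper_to, telemetry as T
gripper_to(0.0,40)
p=o2-.065*u; N=r.nose_length
r.move_l([*p,.052+N],quat(th),vel=.1)
f0=T.current_wrist_force()
print("hit",r.move_l([*p,.034+N],vel=.02,guard=3))
z=T.current_ee_pos()[2]; print("contact tip",z-N,T.current_wrist_force()-f0)
cmd=z
for i in range(30):
    cmd-=.001
    r.move_l([*p,cmd],vel=.02)
    f=(T.current_wrist_force()-f0)[2]; print(round((cmd-N)*1e3,1),round((T.current_ee_pos()[2]-N)*1e3,1),np.round(f,1))
    if f>24: break
r.hold(.2); print(T.current_t(),T.current_wrist_force()-f0,T.current_ee_pos(),cmd,f0)
E
```

```text
hit True
contact tip 0.04157111747990109 [-1.73086381  0.32352801  5.23227024]
40.6 41.0 6.0
39.6 40.1 6.1
38.6 39.1 6.9
37.6 38.2 7.3
36.6 37.3 7.6
35.6 36.3 8.3
34.6 35.4 9.2
33.6 34.4 8.8
32.6 33.5 9.3
31.6 32.5 10.0
30.6 32.0 14.4
29.6 31.9 20.8
28.6 31.8 29.1
10.5 [-6.18582535  2.72908015 27.77997265] [ 0.45118843 -0.14480873  0.05678583] 0.05357111747990108 [0.31222884 0.22978893 0.50184116]
```

Contact came at 42 mm and the floor at 32 mm, with 28 N pressing, as expected. Now the slide.

Run:
```python
from h import *
from plant import r, telemetry as T
N=r.nose_length; f0=np.array([.3,.2,.5]); z=.05357; p=o2-.065*u
d=0
for i in range(60):
    step=.012 if d<.096 else .002
    d+=step
    r.move_l([*(p+d*u),z],vel=.04 if d<.096 else .02)
    f=T.current_wrist_force()-f0; a=T.current_ee_pos()
    F=f[:2]@u
    print(round(d*1e3),round((a[:2]-p)@u*1e3,1),round((a[2]-N)*1e3,1),"Fu %.1f Fn %.1f Fz %.1f"%(F,f[:2]@n,f[2]))
    if f[2]<16: z-=.0007
    if f[2]>32: z+=.0007
    if (d>.09 and F<-25) or F<-45 or d>.125: break
print(T.current_t(),z,d)
```

```text
12 10.7 31.8 Fu -7.4 Fn -2.0 Fz 28.3
24 22.4 31.8 Fu -9.1 Fn -2.1 Fz 29.5
36 34.4 31.9 Fu -9.5 Fn -2.4 Fz 29.4
48 46.3 31.9 Fu -9.4 Fn -1.0 Fz 28.9
60 58.3 32.0 Fu -9.6 Fn -2.6 Fz 29.4
72 69.5 32.0 Fu -10.1 Fn -2.3 Fz 30.5
84 80.1 32.0 Fu -14.0 Fn -1.6 Fz 31.6
96 92.1 32.0 Fu -12.4 Fn -1.3 Fz 30.5
108 103.9 32.1 Fu -13.1 Fn -2.5 Fz 31.2
110 105.9 32.1 Fu -13.7 Fn -1.2 Fz 30.6
112 107.9 32.0 Fu -12.5 Fn -2.0 Fz 29.9
114 109.9 32.0 Fu -13.6 Fn -1.9 Fz 29.5
116 111.9 32.1 Fu -13.4 Fn -1.7 Fz 30.5
118 113.8 32.1 Fu -13.4 Fn -0.5 Fz 30.1
120 115.2 32.0 Fu -13.5 Fn -0.9 Fz 30.5
122 115.9 32.0 Fu -17.2 Fn -0.5 Fz 32.6
124 116.0 32.0 Fu -20.6 Fn 1.0 Fz 29.7
126 116.2 32.0 Fu -23.5 Fn 2.3 Fz 32.5
17.1083 0.05497 0.126
```

The push force climbs at 116 mm of travel, about 108 mm plus the slack to the rib, so the carrier is home. I'll ease off, lift and check.

Run:
```python
from h import *
from plant import r, telemetry as T, vision, models
import cv2
z=.05497; p=o2-.065*u
r.move_l([*(p+.120*u),z],vel=.02)
print(T.current_wrist_force())
r.move_l([*(p+.1165*u),z+.004],vel=.02)
r.move_l([*(p+.1145*u),z+.03],vel=.04)
r.move_l([*(p+.09*u),.22],vel=.15)
im=vision.snapshot("wrist"); cv2.imwrite("pics/w2.png",im[70:300,150:550,::-1].repeat(2,0).repeat(2,1))
for nm in ("fixture","carrier","thumb_pad","end_stop"):
    print(nm,[(np.round(d["at"],4).tolist(),round(d["score"],2)) for d in models.mark_of(nm,"wrist")][:2])
print(T.current_t(),T.current_wrist_force())
```

```text
[-1.53480027 11.04719447 21.45489019]
fixture [([0.4867, -0.3073, 0.0002], 0.83)]
carrier [([0.4914, -0.3137, 0.0135], 0.75)]
thumb_pad [([0.4795, -0.2555, 0.0295], 0.78)]
end_stop [([0.5083, -0.391, 0.015], 0.59)]
20.0917 [ 0.21631306 -0.03998064 -0.60075083]
```

View pics/w2.png

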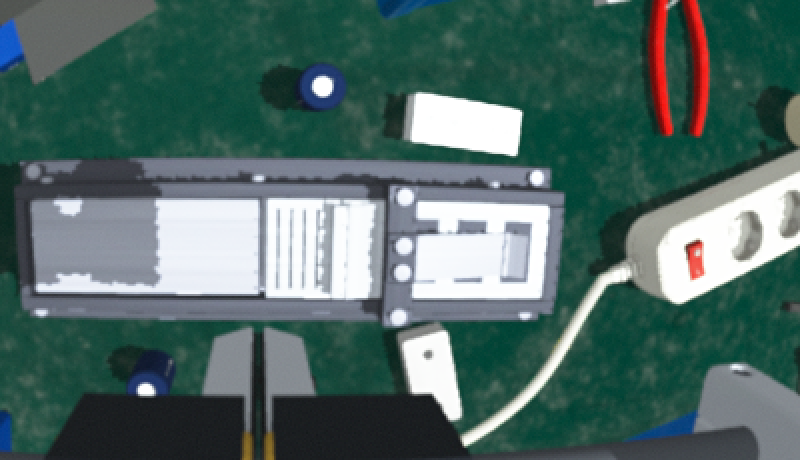

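The picture shows the carrier under the bridge with its nose at the stop (column ~548), and the leaf lying on it (415–525). There is a clear dark edge at column 262 between the platform and the tail, and the bystanders are where they were. The network puts the carrier at z ≈ 13.5 mm and 79 mm from the stop (80 mm nominal), so I'm handing in.

```bash
python3 -c "
from plant import r
r.hold(.3); print(r.sign_off())"
```

```text
the job is handed in; nothing more can be done
None
```

I pressed the carrier flush, slid it home against the end stop under the leaf spring, released it and handed the job in at about 20 s; the last picture and position readings agree, but no verdict was returned and I didn't measure the platform or leaf joints directly.

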